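# Lock the cleaner bottle in its bench holder and lift off its push-and-turn cap

### The job

Push the square cleaner bottle fully home against the end stop of its channel holder and then swing the holder's latch bar all the way across behind it, so that it is locked in. Then press the bottle's safety cap down, twist it counter-clockwise (seen from above) and take it off, and finish while still holding the cap upright in the gripper, straight above the open neck and a few centimetres clear of it; do not put it down or let go. Leave the other things on the bench where they lie.

Things in the scene. Friction and masses are not known exactly. Their poses are not given: they have to be found in the camera images.
- holder: Steel channel screwed to the bench. Origin on the bench under the middle of the bottle's home place; x runs along the channel from the open mouth to the end stop (roughly away from the robot), y left. Slippery floor at z = 6 mm, x = -115 to +36 mm; side walls 22 mm tall, 73 mm apart, x = -76 to +44 mm. Floor plate 108 mm wide.
- holder_stop (a point): Middle of the end stop's inner face, at x = +36, y = 0, z = 20 mm of the holder; the stop is 85 mm wide, 8 mm thick, its top at z = 39 mm. The bottle is home when its far face touches it.
- latch (a joint): Angle (rad) of the flat latch bar, which swings level. 0: points straight out of the mouth (holder's -x); grows counter-clockwise from above; 1.57 (end stop): lies across the mouth, along the holder's -y, 3.5 mm behind the home bottle, locking it. Negative: splayed out to +y. Range -0.8 to 1.57. Friction hinge (about 1 N at the pin), stays where left. It can pass only when the bottle is home.
- latch_hinge (a point): The latch's vertical hinge axis, at holder x = -43, y = +48.5 mm, z = 36 mm (top of the hinge boss). The bar is 11 mm wide, reaches 103 mm from the axis and lies at z = 25 to 35 mm.
- latch_knob (a point): Top centre of the latch's upright black grip pin: diameter 12 mm, free from z = 35 mm to its top at z = 92 mm, 96 mm from the hinge axis, near the bar's end. It can be pinched from above or pushed sideways.
- bottle: Plain square bottle (loose, about 0.7 kg), 70 x 70 mm, straight body 68 mm tall, shoulder to 75.5 mm, then a round neck. Origin at the centre of its underside, axes along the holder's (within 3 degrees). Stands on the channel floor, its centre 45 to 70 mm short of home at the start; home is x = +1 mm of the holder. Slides easily (friction about 0.25).
- bottle_mouth (a point): Centre of the rim of the bottle's neck (diameter 30 mm), 99.5 mm above the bottle's underside. Two lugs on the neck's +x and -x sides, 88 to 92 mm up, hold the cap; a sprung disc in the neck pushes the cap up.
- cap: Round ribbed cap (loose, 35 g), diameter 50 mm, 28 mm tall. Origin: centre of its lower rim, at first 84 mm above the bottle's underside. Locked it can neither turn (4 degrees of play) nor lift. It presses down 6.5 mm to a hard stop against a spring (3 N rising to 8 N); only while down 4 mm or more does it turn, only counter-clockwise from above.
- cap_top (a point): Centre of the cap's flat top, 28 mm above its lower rim, at first 118 mm above the bench. After about 30 degrees of turn the press is no longer needed; turned anywhere from 55 to 125 degrees the cap lifts straight off without force. While locked, the bottle may also be slid along by its cap.
- flange: Bystander: grey steel ring, 58 mm across, 9 mm thick, lying left of the holder. Origin at the centre of its underside.
- spanner: Bystander: steel ring spanner, 209 mm long, lying right of the holder. Origin at the centre of its underside.
- hexkey: Bystander: black angled hex key, 93 mm long, lying left of the holder. Origin at the centre of its underside.
- pen: Bystander: marker pen, 135 mm long, lying in front of the holder, to the right of its mouth. Origin at the centre of its underside.
- clamp: Bystander: spring clamp, 123 mm long, 22 mm tall, lying behind the holder's stop. Origin at the centre of its underside.
Mind the look-alikes: they are no part of the job. Of the things shaped like the bottle, the grey one is meant.

How it is judged:
By the outcome, as a careful person would: the job done as asked, in the order asked, and still so for the second after the job is handed in, while the arm keeps its last pose, push and grip.
It also fails if it takes over 67 s, if anything falls off the work surface, if the arm or the gripper's body presses on something with over 40 N, if the wrist force passes 120 N, or if a joint passes its speed limit or range.

### The arm

A 6-joint arm with a two-finger parallel gripper is mounted at the origin on a cart in front of the work surface, level with it; the furniture and walls round the work are solid. World frame = base frame: x ahead of the robot, y to its left, z up, the work surface at z = 0. Lengths are in m, angles in degrees, forces in N, time in s.
With the tool pointing down it reaches from about 0.4 to 0.925 m from the base axis. Payload 12.5 kg.
Tool frame: the origin (TCP) lies between the finger pads; the fingertips stand 8 mm ahead of it and the grasp point (between the pads) lies 11 mm behind it; z points along the fingers, y is the line along which they close (so a half turn about z gives the same grasp; the last joint's range is limited). The gripper opens to 95 mm and grips with 3 to 60 N. Pads are 20 mm wide; open, the fingers measure 119 mm over their backs; the gripper's body (75 mm by 180 mm) begins 59 mm behind the grasp point.
Start: joints at [64.538, 28.126, 89.318, -0, 62.55, -6.05], TCP at [0.208, 0.589, 0.223] pointing down, gripper open.
Joint ranges: [-177.58, 177.58], [-47.91, 125.51], [2.72, 160], [-65.01, 245.01], [3.68, 167.84], [-153.87, 153.87]. Speed limits (degrees/s): [127.2, 127.2, 159.86, 180, 180, 180].

### API

Orientations are given as [roll, pitch, yaw] about the fixed x, y, z axes, in that order (R = Rz(yaw) Ry(pitch) Rx(roll)).
In Python, from cell import status, imaging, hand_in gives the robot as it stands.
- The arm moves only by the tool carry_out, never from a script. Its argument "rows" is a list of rows, each an object of numbers: "fingers": the opening, from 0 (shut) to 1 (fully open); "dx", "dy", "dz": the shift along the tool's x, y, z in mm; "turn": the turn about the tool's z in rad. A call has 1 to 20 rows; each row is the pose to reach, as a shift and turn from the pose commanded when the call began, along the tool's axes at that moment; what a row does not reach only later rows make up. A row lasts 1/10 s, in which the tool goes at most 50 mm and 8.59 degrees, less where a joint would pass 70% of its speed; a pose out of reach is approached as far as the arm can. A call with a gripper value outside its range is refused whole. The fingers move at their own pace and stop on an object; "newtons" is the grip in N (left out, the last holds). Time passes only in rows, so rows that repeat a pose let the fingers close. It gives the time, the measured TCP pose, the force, the opening and the grip force at its end, in the units of the state.
- status.get_state(): the state, without advancing time (a new reading comes with each control period).
- imaging.read_camera(name): name is "side" or "top"; returns (picture, depth): 400x640x3 uint8, red, green, blue; 400x640 float32, m along the optical axis (not along the pixel's ray), 0 where there is no reading.
- imaging.get_calibration(name): a dict with "mtx" (3x3 intrinsics, pixels), "R" (3x3) and "t" (3): a world point X has camera coordinates R X + t. Camera axes: x right, y down, z forward; pixel columns grow to the right and rows downward; lengths in m; the calibration is good to about 2 mm. A picture is of the moment at which its call begins. get_calibration takes no time and is no camera call.
- hand_in(): hands the job in; it is judged then, once.
The state is a dict: "time": time; "qpos": joint angles; "joint_vel": joint speeds; "joint_torque": joint torques, N m; "ee_pos": TCP position; "ee_rot": TCP orientation; "ft_force": force on the tool from outside, world axes, zero at the start; "ft_torque": the same for the moment, N m; "gripper_width": finger opening in m; "finger_force": force on a finger pad.
Only numpy, scipy, OpenCV 4.12 (cv2) and the standard library are available. Lean on these libraries where they do the work, as an engineer would, in place of code of your own. Each camera call takes 0.05 s, during which the arm holds its last target. There are 200 camera calls.

## Working session

There is one attempt and no reset: what is moved stays moved. The work goes in short steps, Python scripts to look and compute and a tool call to move; the robot and the scene stay as the last step left them, time stands still between calls to the robot, and variables do not carry over. Pictures are saved under pics/ and viewed, at most 10 in all, crops included, and the job is handed in when it is done.

Besides the shell and the picture viewer there is one more tool, called after "Emit:" as name([rows], argument=value, ...), one row to a line, values as JSON. carry_out: Moves the arm, as the interface text tells. Its arguments: {"type":"object","properties":{"rows":{"type":"array","items":{"type":"object","properties":{"fingers":{"type":"number"},"dx":{"type":"number"},"dy":{"type":"number"},"dz":{"type":"number"},"turn":{"type":"number"}}}},"newtons":{"type":"number"}},"required":["rows"]}

```bash
mkdir -p pics; cat > h.py <<'E'
import numpy as np, cv2
from cell import status, imaging, hand_in
def cam(n):
    p,d=imaging.read_camera(n); c=imaging.get_calibration(n)
    K,R,t=map(np.array,(c['mtx'],c['R'],c['t']))
    v,u=np.mgrid[0:400,0:640]
    P=np.stack([(u-K[0,2])/K[0,0]*d,(v-K[1,2])/K[1,1]*d,d],-1)
    W=(P-t.reshape(3))@R
    W[d<=0]=np.nan
    np.savez(n+'.npz',p=p,W=W)
    return p,W
def proj(n,X):
    c=imaging.get_calibration(n); x=np.array(c['R'])@X+np.array(c['t']).reshape(3); x=np.array(c['mtx'])@x; return x[:2]/x[2]
E
python3 - <<'E'
from h import *
for n in('top','side'):
    p,W=cam(n); cv2.imwrite(f'pics/{n}1.png',p[...,::-1])
    c=imaging.get_calibration(n); print(n,-np.array(c['R']).T@np.array(c['t']).reshape(3),np.array(c['R'])[2],c['mtx'][0][0])
print(status.get_state())
E
```

```text
top [0.38048863 0.34894243 0.93458659] [ 0.14744483  0.04067692 -0.98823348] 460.0231278244529
side [0.4285706  1.24627891 0.72871374] [ 0.05097297 -0.80985003 -0.58441825] 514.1856937320491
{'time': 0.1, 'qpos': array([ 6.45367385e+01,  2.81602094e+01,  8.93479693e+01, -1.09584720e-03,
        6.25487531e+01, -6.04999039e+00]), 'joint_vel': array([ 0.01808936, -0.07752131, -0.20418044,  0.0021375 ,  0.0048021 ,
        0.05770498]), 'joint_torque': array([ 2.45849711e-03, -6.13631558e+01, -2.58606040e+01,  6.93274196e-02,
        4.70207131e-02, -1.16990850e-04]), 'ee_pos': array([0.20762195, 0.58927727, 0.2221174 ]), 'ee_rot': array([-1.79943283e+02, -5.03384591e-03,  1.60587232e+02]), 'ft_force': array([ 0.21803973, -0.947483  , -0.23154408]), 'ft_torque': array([-0.01088827, -0.00149507,  0.01144978]), 'finger_force': 0.0, 'gripper_width': 0.09510997448023001}
```

View pics/top1.png

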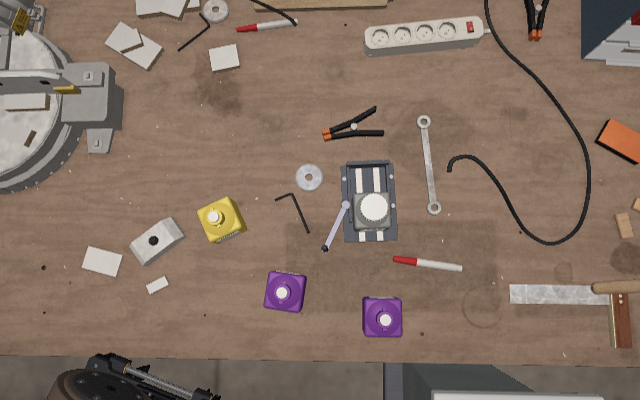

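View pics/side1.png

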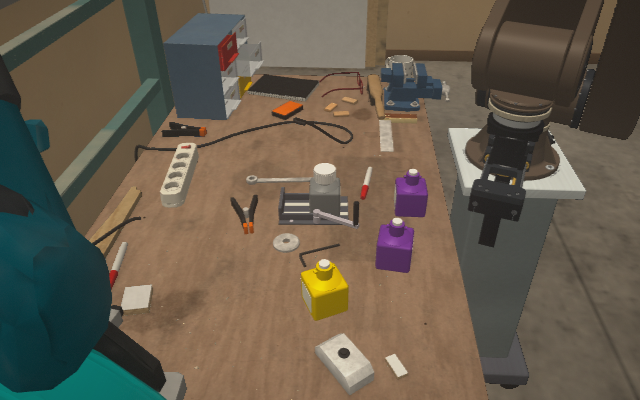

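The top view shows the grey bottle in the channel at (372,210), with its white cap. The latch bar is splayed from its hinge at (347,205) to its knob at (325,247). The yellow bottle (220,218) and the purple ones (285,292) and (383,317) are look-alikes. The grey one in the channel fits the description. I'll measure it and confirm in a crop.

```bash
python3 - <<'E'
from h import *
z=np.load('top.npz');p,W=z['p'],z['W']
r=slice(140,270),slice(300,450)
w=W[r].reshape(-1,3); c=p[r].reshape(-1,3).astype(int)
def rep(n,m):
    q=w[m]; print(n,m.sum(),q.mean(0).round(4),q.min(0).round(4),q.max(0).round(4),cv2.minAreaRect((q[:,:2]*1000).astype(np.float32)))
zz=w[:,2]
rep('captop',(zz>.112)&(zz<.125))
rep('shoulder',(zz>.07)&(zz<.09)&(c.max(1)<190))
rep('stop',(zz>.0365)&(zz<.043)&(w[:,0]>np.nanmax(w[(zz>.07),0])))
rep('knob',(zz>.08)&(zz<.1)&(c.max(1)<70))
s=np.load('side.npz');sw=s['W'][180:240,265:370].reshape(-1,3);sc=s['p'][180:240,265:370].reshape(-1,3)
w,c=sw,sc;zz=w[:,2]
rep('knobside',(zz>.045)&(zz<.1)&(c.max(1)<60)&(w[:,0]<W[210,372,0]-.04))
i=cv2.resize(p[140:270,300:450,::-1],None,fx=5,fy=5,interpolation=cv2.INTER_CUBIC);cv2.imwrite('pics/crop.png',i[:600])
for uv in [(356,163),(344,180),(393,180),(372,210),(347,205),(325,247),(308,177)]: print(uv,W[uv[1],uv[0]].round(4))
E
```

```text
captop 603 [0.4921 0.2808 0.1173] [0.4675 0.2567 0.112 ] [0.5168 0.3049 0.122 ] ((492.7151184082031, 280.8494567871094), (48.783538818359375, 48.18083190917969), 20.406564712524414)
shoulder 626 [0.485  0.2847 0.0741] [0.4145 0.246  0.07  ] [0.5275 0.3747 0.0896] ((478.86358642578125, 314.4137878417969), (82.50093078613281, 154.6354217529297), 20.849788665771484)
stop 148 [0.5928 0.2841 0.0386] [0.5869 0.2447 0.0365] [0.5979 0.3262 0.0419] ((592.6406860351562, 285.3867492675781), (8.208263397216797, 81.7691650390625), 2.5080149173736572)
knob 25 [0.4193 0.3683 0.0907] [0.4145 0.3637 0.087 ] [0.4252 0.3728 0.0927] ((420.2768859863281, 368.6893310546875), (10.210518836975098, 9.031529426574707), 45.1881217956543)
knobside 90 [0.4215 0.3744 0.0723] [0.4165 0.3689 0.0453] [0.4261 0.3797 0.0939] ((421.46246337890625, 373.4908142089844), (11.902947425842285, 8.33626651763916), 71.57575988769531)
(356, 163) [0.5918 0.3082 0.0364]
(344, 180) [0.5621 0.3315 0.0113]
(393, 180) [0.5646 0.2307 0.0006]
(372, 210) [0.487  0.2834 0.1167]
(347, 205) [0.5073 0.3259 0.0352]
(325, 247) [0.4217 0.3673 0.0913]
(308, 177) [5.703e-01 4.058e-01 2.000e-04]
```

View pics/crop.png

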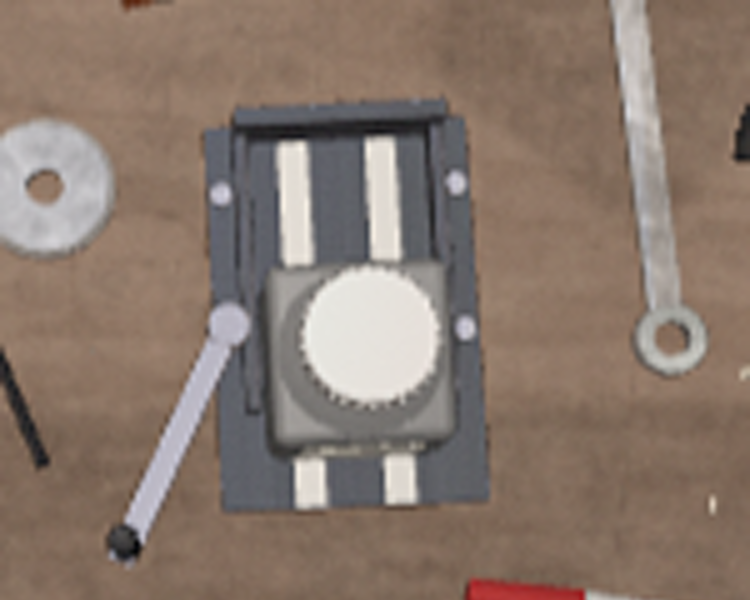

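The crop confirms it: the grey bottle stands in the dark channel with its white cap at crop (370,335), the bar's hinge is at (230,322) and the knob at (124,540). The measurements fit the stated sizes: cap top z 0.117, stop top 0.0386, and knob to hinge 95.5 mm. Holder yaw is about 2.7°, cap at (0.4924, 0.2808), home at (0.5536, 0.2836).

Next, move above the cap.

Emit:
carry_out([
  {"dx": -371,"dy": -196,"dz": 50,"turn": 2.756,"fingers": 1},
  {"dx": -371,"dy": -196,"dz": 50,"turn": 2.756,"fingers": 1},
  {"dx": -371,"dy": -196,"dz": 50,"turn": 2.756,"fingers": 1},
  {"dx": -371,"dy": -196,"dz": 50,"turn": 2.756,"fingers": 1},
  {"dx": -371,"dy": -196,"dz": 50,"turn": 2.756,"fingers": 1},
  {"dx": -371,"dy": -196,"dz": 50,"turn": 2.756,"fingers": 1},
  {"dx": -371,"dy": -196,"dz": 50,"turn": 2.756,"fingers": 1},
  {"dx": -371,"dy": -196,"dz": 50,"turn": 2.756,"fingers": 1},
  {"dx": -371,"dy": -196,"dz": 50,"turn": 2.756,"fingers": 1},
  {"dx": -371,"dy": -196,"dz": 50,"turn": 2.756,"fingers": 1},
  {"dx": -371,"dy": -196,"dz": 50,"turn": 2.756,"fingers": 1},
  {"dx": -371,"dy": -196,"dz": 50,"turn": 2.756,"fingers": 1},
  {"dx": -371,"dy": -196,"dz": 50,"turn": 2.756,"fingers": 1},
  {"dx": -371,"dy": -196,"dz": 50,"turn": 2.756,"fingers": 1},
  {"dx": -371,"dy": -196,"dz": 50,"turn": 2.756,"fingers": 1},
  {"dx": -371,"dy": -196,"dz": 50,"turn": 2.756,"fingers": 1},
  {"dx": -371,"dy": -196,"dz": 50,"turn": 2.756,"fingers": 1},
  {"dx": -371,"dy": -196,"dz": 50,"turn": 2.756,"fingers": 1},
  {"dx": -371,"dy": -196,"dz": 50,"turn": 2.756,"fingers": 1},
  {"dx": -371,"dy": -196,"dz": 50,"turn": 2.756,"fingers": 1},
])

```text
time: 2.1
ee_pos: [0.4924, 0.2813, 0.1724]
ee_rot: [180.0, 0.0, 2.6]
ft_force: [-0.5, 0.5, -0.2]
gripper_width: 0.095
finger_force: 0.0
```

Emit:
carry_out([
  {"dz": 30,"fingers": 1},
  {"dz": 55,"fingers": 1},
  {"dz": 68,"fingers": 1},
  {"dz": 68,"fingers": 1},
  {"dz": 68,"fingers": 0.4},
  {"dz": 68,"fingers": 0.4},
  {"dz": 68,"fingers": 0.4},
  {"dz": 68,"fingers": 0.4},
  {"dz": 68,"fingers": 0.4},
  {"dz": 68,"fingers": 0.4},
  {"dz": 68,"fingers": 0.4},
  {"dz": 68,"fingers": 0.4},
], newtons=15)

```text
schema error: expected keys fingers, dx, dy, dz, turn
```

Emit:
carry_out([
  {"dx": 0,"dy": 0,"turn": 0,"dz": 30,"fingers": 1},
  {"dx": 0,"dy": 0,"turn": 0,"dz": 55,"fingers": 1},
  {"dx": 0,"dy": 0,"turn": 0,"dz": 68,"fingers": 1},
  {"dx": 0,"dy": 0,"turn": 0,"dz": 68,"fingers": 1},
  {"dx": 0,"dy": 0,"turn": 0,"dz": 68,"fingers": 0.4},
  {"dx": 0,"dy": 0,"turn": 0,"dz": 68,"fingers": 0.4},
  {"dx": 0,"dy": 0,"turn": 0,"dz": 68,"fingers": 0.4},
  {"dx": 0,"dy": 0,"turn": 0,"dz": 68,"fingers": 0.4},
  {"dx": 0,"dy": 0,"turn": 0,"dz": 68,"fingers": 0.4},
  {"dx": 0,"dy": 0,"turn": 0,"dz": 68,"fingers": 0.4},
], newtons=15)

```text
time: 3.1
ee_pos: [0.4925, 0.2814, 0.1048]
ee_rot: [-180.0, -0.0, 2.7]
ft_force: [-0.0, 0.9, 0.6]
gripper_width: 0.0525
finger_force: 0.0
```

Emit:
carry_out([
  {"dx": 0,"dy": 0,"turn": 0,"dz": 0,"fingers": 0.4},
  {"dx": 0,"dy": 0,"turn": 0,"dz": 0,"fingers": 0.4},
  {"dx": 4,"dy": 0,"turn": 0,"dz": 0,"fingers": 0.4},
  {"dx": 10,"dy": 0,"turn": 0,"dz": 0,"fingers": 0.4},
  {"dx": 18,"dy": 0,"turn": 0,"dz": 0,"fingers": 0.4},
  {"dx": 26,"dy": 0,"turn": 0,"dz": 0,"fingers": 0.4},
  {"dx": 34,"dy": 0,"turn": 0,"dz": 0,"fingers": 0.4},
  {"dx": 42,"dy": 0,"turn": 0,"dz": 0,"fingers": 0.4},
  {"dx": 48,"dy": 0,"turn": 0,"dz": 0,"fingers": 0.4},
  {"dx": 53,"dy": 0,"turn": 0,"dz": 0,"fingers": 0.4},
  {"dx": 56,"dy": 0,"turn": 0,"dz": 0,"fingers": 0.4},
  {"dx": 56,"dy": 0,"turn": 0,"dz": 0,"fingers": 0.4},
], newtons=15)

```text
time: 4.3
ee_pos: [0.5486, 0.2839, 0.1044]
ee_rot: [-180.0, 0.0, 2.7]
ft_force: [-0.4, 0.1, 3.0]
gripper_width: 0.0493
finger_force: 15.0
```

Emit:
carry_out([
  {"dx": 1,"dy": 0,"turn": 0,"dz": 0,"fingers": 0.4},
  {"dx": 2,"dy": 0,"turn": 0,"dz": 0,"fingers": 0.4},
  {"dx": 3,"dy": 0,"turn": 0,"dz": 0,"fingers": 0.4},
  {"dx": 4,"dy": 0,"turn": 0,"dz": 0,"fingers": 0.4},
  {"dx": 5,"dy": 0,"turn": 0,"dz": 0,"fingers": 0.4},
  {"dx": 5,"dy": 0,"turn": 0,"dz": 0,"fingers": 0.4},
])

```text
time: 4.9
ee_pos: [0.5534, 0.2842, 0.1045]
ee_rot: [-180.0, 0.0, 2.7]
ft_force: [-1.3, -0.9, -0.8]
gripper_width: 0.0496
finger_force: 15.0
```

Emit:
carry_out([
  {"dx": 0.5,"dy": 0,"turn": 0,"dz": 0,"fingers": 0.4},
  {"dx": 1,"dy": 0,"turn": 0,"dz": 0,"fingers": 0.4},
  {"dx": 1,"dy": 0,"turn": 0,"dz": 0,"fingers": 0.4},
])

```text
time: 5.2
ee_pos: [0.5545, 0.2843, 0.1046]
ee_rot: [-180.0, -0.0, 2.7]
ft_force: [-1.4, 0.3, -1.7]
gripper_width: 0.0494
finger_force: 15.0
```

Emit:
carry_out([
  {"dx": 0.5,"dy": 0,"turn": 0,"dz": 0,"fingers": 0.4},
  {"dx": 1,"dy": 0,"turn": 0,"dz": 0,"fingers": 0.4},
  {"dx": 1.5,"dy": 0,"turn": 0,"dz": 0,"fingers": 0.4},
  {"dx": 1.5,"dy": 0,"turn": 0,"dz": 0,"fingers": 0.4},
])

```text
time: 5.6
ee_pos: [0.556, 0.2843, 0.1047]
ee_rot: [-180.0, -0.0, 2.7]
ft_force: [-1.6, -0.6, -1.1]
gripper_width: 0.0495
finger_force: 15.0
```

Emit:
carry_out([
  {"dx": 0.5,"dy": 0,"turn": 0,"dz": 0,"fingers": 0.4},
  {"dx": 1,"dy": 0,"turn": 0,"dz": 0,"fingers": 0.4},
  {"dx": 1,"dy": 0,"turn": 0,"dz": 0,"fingers": 0.4},
])

```text
time: 5.9
ee_pos: [0.557, 0.2844, 0.1046]
ee_rot: [-180.0, -0.0, 2.7]
ft_force: [-1.5, -0.5, -0.3]
gripper_width: 0.0495
finger_force: 15.0
```

Emit:
carry_out([
  {"dx": 0.5,"dy": 0,"turn": 0,"dz": 0,"fingers": 0.4},
  {"dx": 1,"dy": 0,"turn": 0,"dz": 0,"fingers": 0.4},
  {"dx": 1.5,"dy": 0,"turn": 0,"dz": 0,"fingers": 0.4},
  {"dx": 1.5,"dy": 0,"turn": 0,"dz": 0,"fingers": 0.4},
])

```text
time: 6.3
ee_pos: [0.5585, 0.2844, 0.1046]
ee_rot: [-180.0, -0.0, 2.7]
ft_force: [-2.0, 0.2, -1.5]
gripper_width: 0.0495
finger_force: 15.0
```

```bash
python3 - <<'E'
from h import *
p,W=cam('side'); i=cv2.resize(p[150:240,250:370,::-1],None,fx=6,fy=6,interpolation=cv2.INTER_CUBIC);cv2.imwrite('pics/s2.png',i)
E
```

```text
(no output)
```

View pics/s2.png

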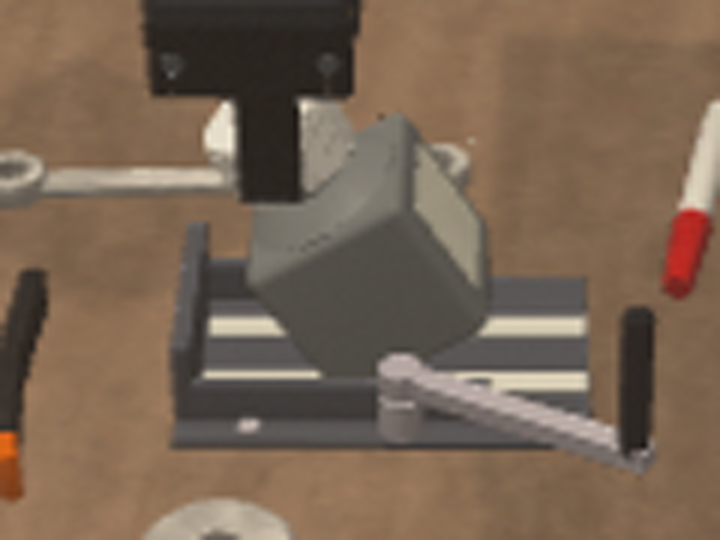

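The side view shows that the bottle did not slide. It tipped forward about its front lower edge at crop (320,375), pivoting in the pads by about 35°. I'll reverse along the same arc to stand it up, then push it low on the body instead.

Emit:
carry_out([
  {"dx": -6,"dy": 0,"turn": 0,"dz": -2,"fingers": 0.4},
  {"dx": -12,"dy": 0,"turn": 0,"dz": -4,"fingers": 0.4},
  {"dx": -18,"dy": 0,"turn": 0,"dz": -5,"fingers": 0.4},
  {"dx": -24,"dy": 0,"turn": 0,"dz": -6,"fingers": 0.4},
  {"dx": -30,"dy": 0,"turn": 0,"dz": -6,"fingers": 0.4},
  {"dx": -36,"dy": 0,"turn": 0,"dz": -6,"fingers": 0.4},
  {"dx": -42,"dy": 0,"turn": 0,"dz": -5,"fingers": 0.4},
  {"dx": -48,"dy": 0,"turn": 0,"dz": -4,"fingers": 0.4},
  {"dx": -54,"dy": 0,"turn": 0,"dz": -3,"fingers": 0.4},
  {"dx": -60,"dy": 0,"turn": 0,"dz": -2,"fingers": 0.4},
  {"dx": -66,"dy": 0,"turn": 0,"dz": -1,"fingers": 0.4},
])

```text
time: 7.45
ee_pos: [0.4921, 0.2814, 0.1057]
ee_rot: [-180.0, -0.0, 2.7]
ft_force: [0.0, -0.1, -6.0]
gripper_width: 0.0494
finger_force: 15.0
```

```bash
python3 - <<'E'
from h import *
p,W=cam('side'); i=cv2.resize(p[150:240,250:370,::-1],None,fx=5,fy=5,interpolation=cv2.INTER_CUBIC);cv2.imwrite('pics/s3.png',i)
E
```

```text
(no output)
```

View pics/s3.png

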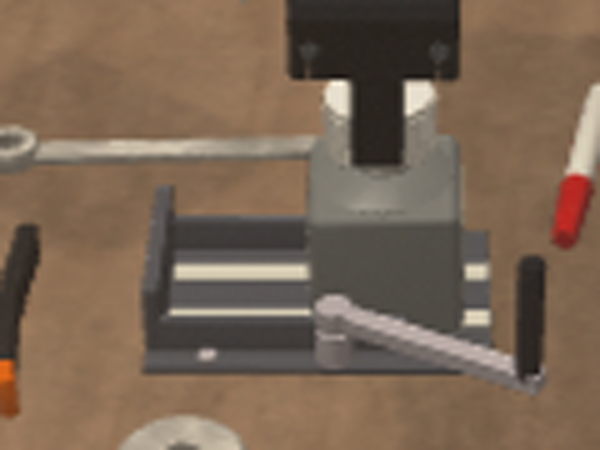

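The bottle is upright again, with force z at −6 N, so it is nearly hanging. I'll set it down, release it, and go behind it with the fingers closed to push low.

Emit:
carry_out([
  {"dx": 0,"dy": 0,"turn": 0,"dz": 1,"fingers": 0.4},
  {"dx": 0,"dy": 0,"turn": 0,"dz": 2,"fingers": 0.4},
  {"dx": 0,"dy": 0,"turn": 0,"dz": 2,"fingers": 0.6},
  {"dx": 0,"dy": 0,"turn": 0,"dz": 2,"fingers": 0.8},
  {"dx": 0,"dy": 0,"turn": 0,"dz": 2,"fingers": 0.9},
  {"dx": 0,"dy": 0,"turn": 0,"dz": 2,"fingers": 0.9},
  {"dx": 0,"dy": 0,"turn": 0,"dz": -30,"fingers": 0.9},
  {"dx": 0,"dy": 0,"turn": 0,"dz": -70,"fingers": 0.9},
  {"dx": -35,"dy": 0,"turn": 0,"dz": -70,"fingers": 0},
  {"dx": -68,"dy": 0,"turn": 0,"dz": -70,"fingers": 0},
  {"dx": -68,"dy": 0,"turn": 0,"dz": -70,"fingers": 0},
  {"dx": -68,"dy": 0,"turn": 0,"dz": -70,"fingers": 0},
  {"dx": -68,"dy": 0,"turn": 0,"dz": -70,"fingers": 0},
  {"dx": -68,"dy": 0,"turn": 0,"dz": -70,"fingers": 0},
  {"dx": -68,"dy": 0,"turn": 0,"dz": -70,"fingers": 0},
])

```text
time: 9.0
ee_pos: [0.4251, 0.2781, 0.1754]
ee_rot: [180.0, 0.0, 2.7]
ft_force: [0.1, -0.7, -0.9]
gripper_width: 0.0348
finger_force: 0.0
```

```bash
python3 - <<'E'
from h import *
p,W=cam('side')
w=W[150:240,280:350].reshape(-1,3);w=w[(w[:,2]>.03)&(w[:,2]<.07)&(w[:,1]<.322)&(w[:,1]>.305)]
print('bottle side x',np.percentile(w[:,0],[1,50,99]),w.mean(0))
w=W[150:240,280:370].reshape(-1,3);m=w[(w[:,2]>.112)&(w[:,2]<.123)];print(m.mean(0),m.min(0),m.max(0))
print(status.get_state()['gripper_width'])
E
```

```text
bottle side x [0.45092754 0.48627613 0.59214582] [0.48800245 0.31607639 0.05048583]
[0.48778263 0.2869794  0.11782604] [0.46346873 0.25863865 0.11210459] [0.51235503 0.31074898 0.1215966 ]
0.030986381774767414
```

Emit:
carry_out([
  {"dx": 0,"dy": 0,"turn": 0,"dz": 40,"fingers": 0},
  {"dx": 0,"dy": 0,"turn": 0,"dz": 80,"fingers": 0},
  {"dx": 0,"dy": 0,"turn": 0,"dz": 110,"fingers": 0},
  {"dx": 0,"dy": 0,"turn": 0,"dz": 118,"fingers": 0},
  {"dx": 0,"dy": 0,"turn": 0,"dz": 118,"fingers": 0},
  {"dx": 0,"dy": 0,"turn": 0,"dz": 118,"fingers": 0},
  {"dx": 6,"dy": 0,"turn": 0,"dz": 118,"fingers": 0},
  {"dx": 12,"dy": 0,"turn": 0,"dz": 118,"fingers": 0},
  {"dx": 16,"dy": 0,"turn": 0,"dz": 118,"fingers": 0},
  {"dx": 20,"dy": 0,"turn": 0,"dz": 118,"fingers": 0},
  {"dx": 24,"dy": 0,"turn": 0,"dz": 118,"fingers": 0},
  {"dx": 28,"dy": 0,"turn": 0,"dz": 118,"fingers": 0},
  {"dx": 32,"dy": 0,"turn": 0,"dz": 118,"fingers": 0},
  {"dx": 36,"dy": 0,"turn": 0,"dz": 118,"fingers": 0},
  {"dx": 40,"dy": 0,"turn": 0,"dz": 118,"fingers": 0},
])

```text
time: 10.55
ee_pos: [0.4648, 0.28, 0.0576]
ee_rot: [-180.0, 0.0, 2.7]
ft_force: [-2.6, 0.7, 2.3]
gripper_width: 0.0005
finger_force: 1.7
```

```bash
python3 - <<'E'
from h import *
p,W=cam('side'); i=cv2.resize(p[150:240,250:370,::-1],None,fx=5,fy=5,interpolation=cv2.INTER_CUBIC);cv2.imwrite('pics/s4.png',i)
print(status.get_state()['gripper_width'])
E
```

```text
8.134917852428963e-05
```

View pics/s4.png

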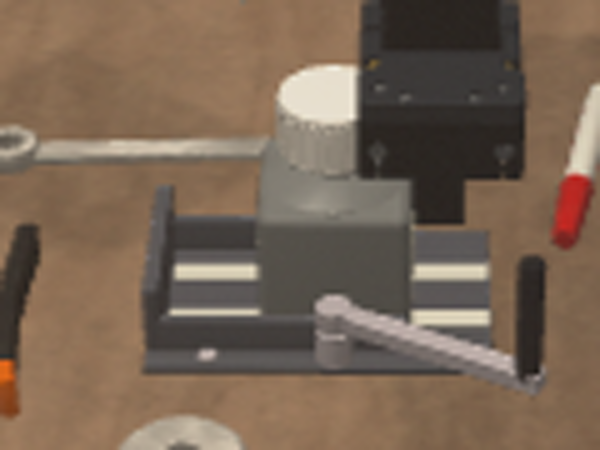

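The bottle is upright and sliding: its far face is at crop x≈260 and the stop at ≈165. I'll continue.

Emit:
carry_out([
  {"dx": 4,"dy": 0,"turn": 0,"dz": 0,"fingers": 0},
  {"dx": 8,"dy": 0,"turn": 0,"dz": 0,"fingers": 0},
  {"dx": 12,"dy": 0,"turn": 0,"dz": 0,"fingers": 0},
  {"dx": 16,"dy": 0,"turn": 0,"dz": 0,"fingers": 0},
  {"dx": 20,"dy": 0,"turn": 0,"dz": 0,"fingers": 0},
  {"dx": 24,"dy": 0,"turn": 0,"dz": 0,"fingers": 0},
  {"dx": 28,"dy": 0,"turn": 0,"dz": 0,"fingers": 0},
  {"dx": 32,"dy": 0,"turn": 0,"dz": 0,"fingers": 0},
  {"dx": 35,"dy": 0,"turn": 0,"dz": 0,"fingers": 0},
  {"dx": 37,"dy": 0,"turn": 0,"dz": 0,"fingers": 0},
  {"dx": 39,"dy": 0,"turn": 0,"dz": 0,"fingers": 0},
  {"dx": 40,"dy": 0,"turn": 0,"dz": 0,"fingers": 0},
  {"dx": 41,"dy": 0,"turn": 0,"dz": 0,"fingers": 0},
])

```text
time: 11.9
ee_pos: [0.5055, 0.2819, 0.0577]
ee_rot: [-180.0, 0.0, 2.7]
ft_force: [-2.8, 0.0, -1.7]
gripper_width: 0.0005
finger_force: 1.0
```

Emit:
carry_out([
  {"dx": 1,"dy": 0,"turn": 0,"dz": 0,"fingers": 0},
  {"dx": 2,"dy": 0,"turn": 0,"dz": 0,"fingers": 0},
  {"dx": 2,"dy": 0,"turn": 0,"dz": 0,"fingers": 0},
])

```text
time: 12.2
ee_pos: [0.5077, 0.2821, 0.0577]
ee_rot: [-180.0, -0.0, 2.7]
ft_force: [-0.9, 0.3, -0.8]
gripper_width: 0.0002
finger_force: 0.6
```

Emit:
carry_out([
  {"dx": 0.5,"dy": 0,"turn": 0,"dz": 0,"fingers": 0},
  {"dx": 1,"dy": 0,"turn": 0,"dz": 0,"fingers": 0},
  {"dx": 1,"dy": 0,"turn": 0,"dz": 0,"fingers": 0},
])

```text
time: 12.5
ee_pos: [0.5085, 0.2821, 0.0577]
ee_rot: [-180.0, -0.0, 2.7]
ft_force: [-2.6, -0.1, -1.4]
gripper_width: 0.0004
finger_force: 0.9
```

Emit:
carry_out([
  {"dx": 0.5,"dy": 0,"turn": 0,"dz": 0,"fingers": 0},
  {"dx": 1,"dy": 0,"turn": 0,"dz": 0,"fingers": 0},
  {"dx": 1,"dy": 0,"turn": 0,"dz": 0,"fingers": 0},
])

```text
time: 12.8
ee_pos: [0.5089, 0.282, 0.0577]
ee_rot: [180.0, 0.1, 2.7]
ft_force: [-6.4, -1.3, 1.5]
gripper_width: 0.0007
finger_force: 2.9
```

Emit:
carry_out([
  {"dx": 0.5,"dy": 0,"turn": 0,"dz": 0,"fingers": 0},
  {"dx": 1,"dy": 0,"turn": 0,"dz": 0,"fingers": 0},
  {"dx": 1,"dy": 0,"turn": 0,"dz": 0,"fingers": 0},
])

```text
time: 13.1
ee_pos: [0.5089, 0.2818, 0.0577]
ee_rot: [179.9, 0.2, 2.7]
ft_force: [-9.7, -1.3, 5.1]
gripper_width: 0.0002
finger_force: 5.1
```

The force rises at 0.5089 (0.5086 was predicted), so the bottle is home. Next, go round to the far side of the knob with closed fingers, with tool x along the tangent at yaw 65.5°.

Emit:
carry_out([
  {"dx": -15,"dy": 0,"turn": 0,"dz": 0,"fingers": 0},
  {"dx": -40,"dy": 0,"turn": 0,"dz": 0,"fingers": 0},
  {"dx": -45,"dy": 0,"turn": -0.1,"dz": -40,"fingers": 0},
  {"dx": -50,"dy": 0,"turn": -0.2,"dz": -75,"fingers": 0},
  {"dx": -74,"dy": -40,"turn": -0.35,"dz": -75,"fingers": 0},
  {"dx": -74,"dy": -80,"turn": -0.5,"dz": -75,"fingers": 0},
  {"dx": -74,"dy": -115,"turn": -0.65,"dz": -75,"fingers": 0},
  {"dx": -74,"dy": -115,"turn": -0.8,"dz": -75,"fingers": 0},
  {"dx": -74,"dy": -115,"turn": -0.95,"dz": -75,"fingers": 0},
  {"dx": -74,"dy": -115,"turn": -1.096,"dz": -75,"fingers": 0},
  {"dx": -74,"dy": -115,"turn": -1.096,"dz": -75,"fingers": 0},
  {"dx": -74,"dy": -115,"turn": -1.096,"dz": -40,"fingers": 0},
  {"dx": -74,"dy": -115,"turn": -1.096,"dz": 0,"fingers": 0},
  {"dx": -74,"dy": -115,"turn": -1.096,"dz": 0,"fingers": 0},
])

```text
time: 14.5
ee_pos: [0.4297, 0.3923, 0.054]
ee_rot: [-179.8, 0.3, 65.2]
ft_force: [-0.3, 0.1, 0.8]
gripper_width: 0.0006
finger_force: 0.0
```

```bash
python3 - <<'E'
from h import *
p,W=cam('side'); i=cv2.resize(p[150:250,250:390,::-1],None,fx=5,fy=5,interpolation=cv2.INTER_CUBIC);cv2.imwrite('pics/s5.png',i)
s=status.get_state();P0=s['ee_pos'];print(P0,s['ee_rot'])
H=np.array([.5074,.3299]); y0=np.radians(65.5)
ex=np.array([np.cos(y0),np.sin(y0)]);ey=np.array([np.sin(y0),-np.cos(y0)])
for k in range(0,124,6):
    a=np.radians(155.5+k); kn=H+.096*np.array([np.cos(a),np.sin(a)])
    t=np.array([np.sin(a),-np.cos(a)])   # behind motion
    q=kn+.016*t; d=(q-P0[:2])*1000
    print(k,(d@ex).round(1),(d@ey).round(1),-round(np.radians(k),3))
E
```

```text
[0.4307072  0.39306141 0.05644003] [-1.79904845e+02  1.71026385e-01  6.52821804e+01]
0 -9.7 -0.0 -0.0
6 -19.8 -1.2 -0.105
12 -30.0 -1.2 -0.209
18 -40.1 -0.3 -0.314
24 -50.1 1.8 -0.419
30 -59.8 4.8 -0.524
36 -69.2 8.9 -0.628
42 -78.0 13.9 -0.733
48 -86.3 19.9 -0.838
54 -93.9 26.6 -0.942
60 -100.8 34.1 -1.047
66 -106.9 42.3 -1.152
72 -112.0 51.1 -1.257
78 -116.2 60.4 -1.361
84 -119.5 70.0 -1.466
90 -121.7 80.0 -1.571
96 -122.8 90.1 -1.676
102 -122.9 100.3 -1.78
108 -121.9 110.4 -1.885
114 -119.9 120.4 -1.99
120 -116.8 130.1 -2.094
```

View pics/s5.png

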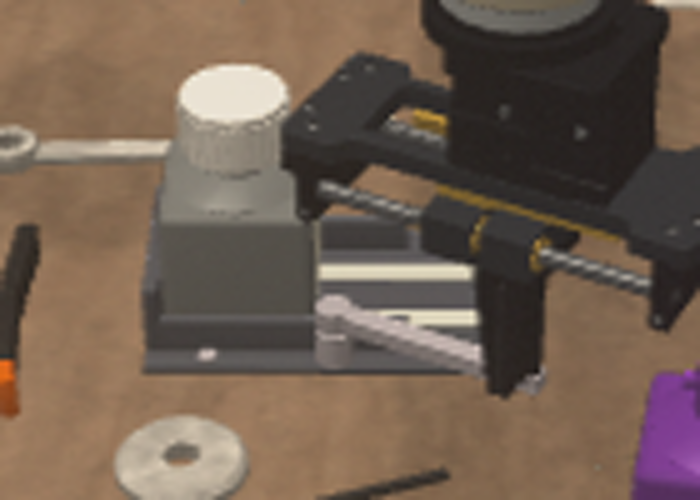

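The bottle sits home against the stop, and the closed fingers stand behind the knob at crop (510,330). I'll swing along the arc, raised 8 mm so the gripper body clears the cap.

Emit:
carry_out([
  {"dx": -5,"dy": 0,"dz": -8,"turn": 0,"fingers": 0},
  {"dx": -10,"dy": 0,"dz": -8,"turn": 0,"fingers": 0},
  {"dx": -20,"dy": -1,"dz": -8,"turn": -0.105,"fingers": 0},
  {"dx": -30,"dy": -1,"dz": -8,"turn": -0.209,"fingers": 0},
  {"dx": -40,"dy": 0,"dz": -8,"turn": -0.314,"fingers": 0},
  {"dx": -50,"dy": 2,"dz": -8,"turn": -0.419,"fingers": 0},
  {"dx": -60,"dy": 5,"dz": -8,"turn": -0.524,"fingers": 0},
  {"dx": -69,"dy": 9,"dz": -8,"turn": -0.628,"fingers": 0},
  {"dx": -78,"dy": 14,"dz": -8,"turn": -0.733,"fingers": 0},
  {"dx": -86,"dy": 20,"dz": -8,"turn": -0.838,"fingers": 0},
  {"dx": -94,"dy": 26.5,"dz": -8,"turn": -0.942,"fingers": 0},
  {"dx": -101,"dy": 34,"dz": -8,"turn": -1.047,"fingers": 0},
  {"dx": -107,"dy": 42,"dz": -8,"turn": -1.152,"fingers": 0},
  {"dx": -112,"dy": 51,"dz": -8,"turn": -1.257,"fingers": 0},
  {"dx": -116,"dy": 60.5,"dz": -8,"turn": -1.361,"fingers": 0},
  {"dx": -119.5,"dy": 70,"dz": -8,"turn": -1.466,"fingers": 0},
  {"dx": -121.5,"dy": 80,"dz": -8,"turn": -1.571,"fingers": 0},
  {"dx": -123,"dy": 90,"dz": -8,"turn": -1.676,"fingers": 0},
  {"dx": -123,"dy": 100,"dz": -8,"turn": -1.78,"fingers": 0},
  {"dx": -123,"dy": 100,"dz": -8,"turn": -1.78,"fingers": 0},
])

```text
time: 16.55
ee_pos: [0.4723, 0.2398, 0.0673]
ee_rot: [179.9, 0.2, 167.5]
ft_force: [-0.3, 0.9, -0.4]
gripper_width: 0.0003
finger_force: 0.0
```

```bash
python3 - <<'E'
from h import *
p,W=cam('side'); p2,W2=cam('top'); i=cv2.resize(p[150:250,250:390,::-1],None,fx=4,fy=4);j=cv2.resize(p2[150:260,310:440,::-1],None,fx=400/110,fy=400/110)
cv2.imwrite('pics/s6.png',np.hstack([i,j])[:,:800] if 0 else cv2.resize(np.hstack([i,j]),(800,310)))
s=status.get_state();print(s['ee_pos'],s['ee_rot'],s['ft_force'])
E
```

```text
[0.47120425 0.24017484 0.06672928] [1.79936779e+02 8.71631889e-02 1.67241066e+02] [-0.73008952 -0.63495587 -0.46940705]
```

View pics/s6.png

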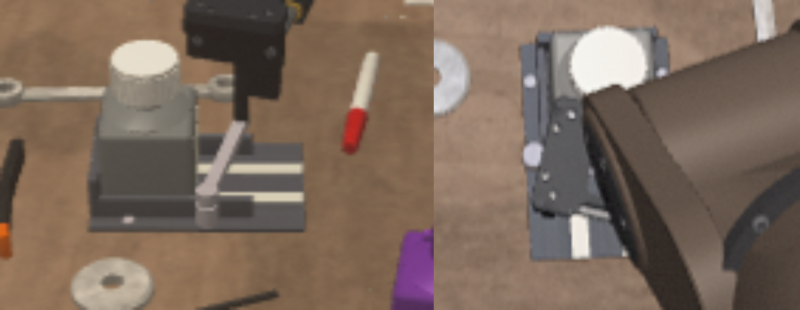

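The bar follows and is about 15° short of across. I'll close the rest slowly.

Emit:
carry_out([
  {"dx": -5,"dy": 0.5,"dz": 0,"turn": -0.05,"fingers": 0},
  {"dx": -10,"dy": 0.5,"dz": 0,"turn": -0.1,"fingers": 0},
  {"dx": -15,"dy": 0.5,"dz": 0,"turn": -0.16,"fingers": 0},
  {"dx": -19,"dy": 0,"dz": 0,"turn": -0.2,"fingers": 0},
  {"dx": -22,"dy": -0.5,"dz": 0,"turn": -0.24,"fingers": 0},
  {"dx": -24,"dy": -1,"dz": 0,"turn": -0.27,"fingers": 0},
  {"dx": -25,"dy": -1,"dz": 0,"turn": -0.27,"fingers": 0},
  {"dx": -25,"dy": -1,"dz": 0,"turn": -0.27,"fingers": 0},
])

```text
time: 17.45
ee_pos: [0.4951, 0.234, 0.066]
ee_rot: [180.0, 0.0, -177.2]
ft_force: [-0.6, 0.3, 0.1]
gripper_width: 0.0004
finger_force: 0.2
```

Emit:
carry_out([
  {"dx": -0.5,"dy": 0,"dz": 0,"turn": 0,"fingers": 0},
  {"dx": -1,"dy": 0,"dz": 0,"turn": 0,"fingers": 0},
  {"dx": -1.5,"dy": 0,"dz": 0,"turn": 0,"fingers": 0},
  {"dx": -1.5,"dy": 0,"dz": 0,"turn": 0,"fingers": 0},
])

```text
time: 17.85
ee_pos: [0.4966, 0.2339, 0.0656]
ee_rot: [180.0, -0.0, -177.1]
ft_force: [-2.2, 0.4, 1.9]
gripper_width: 0.0004
finger_force: 1.1
```

Emit:
carry_out([
  {"dx": -0.5,"dy": 0,"dz": 0,"turn": 0,"fingers": 0},
  {"dx": -1,"dy": 0,"dz": 0,"turn": 0,"fingers": 0},
  {"dx": -1.5,"dy": 0,"dz": 0,"turn": 0,"fingers": 0},
  {"dx": -1.5,"dy": 0,"dz": 0,"turn": 0,"fingers": 0},
])

```text
time: 18.25
ee_pos: [0.4968, 0.2338, 0.0655]
ee_rot: [-180.0, -0.2, -177.1]
ft_force: [-7.9, 0.7, 5.6]
gripper_width: 0.0003
finger_force: 4.3
```

The force rises at 0.4968 (0.496 was predicted), so the latch is at its end stop. Next, back off, go up, and move above the cap at yaw ≈ 123°, which leaves 90° of ccw room.

Emit:
carry_out([
  {"dx": 15,"dy": 0,"dz": 0,"turn": 0,"fingers": 0},
  {"dx": 30,"dy": 0,"dz": 0,"turn": 0,"fingers": 0},
  {"dx": 30,"dy": 0,"dz": -40,"turn": 0,"fingers": 0},
  {"dx": 30,"dy": 0,"dz": -80,"turn": 0.1,"fingers": 0},
  {"dx": 30,"dy": 0,"dz": -115,"turn": 0.2,"fingers": 0.5},
  {"dx": -15,"dy": 20,"dz": -115,"turn": 0.35,"fingers": 1},
  {"dx": -58,"dy": 47,"dz": -115,"turn": 0.5,"fingers": 1},
  {"dx": -58,"dy": 47,"dz": -115,"turn": 0.65,"fingers": 1},
  {"dx": -58,"dy": 47,"dz": -115,"turn": 0.8,"fingers": 1},
  {"dx": -58,"dy": 47,"dz": -115,"turn": 0.95,"fingers": 1},
  {"dx": -58,"dy": 47,"dz": -115,"turn": 1.047,"fingers": 1},
  {"dx": -58,"dy": 47,"dz": -115,"turn": 1.047,"fingers": 1},
  {"dx": -58,"dy": 47,"dz": -115,"turn": 1.047,"fingers": 1},
])

```text
time: 19.55
ee_pos: [0.5539, 0.2838, 0.1806]
ee_rot: [180.0, 0.0, 123.1]
ft_force: [0.8, -1.1, 1.0]
gripper_width: 0.0671
finger_force: 0.0
```

```bash
python3 - <<'E'
from h import *
p,W=cam('side'); i=cv2.resize(p[120:250,250:390,::-1],None,fx=4,fy=4,interpolation=cv2.INTER_CUBIC);cv2.imwrite('pics/s7.png',i)
w=W[150:240,270:370].reshape(-1,3);m=w[(w[:,2]>.113)&(w[:,2]<.123)];print(m.mean(0),m.min(0),m.max(0))
s=status.get_state();print(s['ee_pos'],s['ee_rot'],s['qpos'],s['gripper_width'])
E
```

```text
[0.55624824 0.28915731 0.11804507] [0.53221678 0.2632438  0.11303935] [0.58185721 0.31269816 0.12197807]
[0.55392657 0.28380367 0.18065127] [1.79980524e+02 3.51213580e-03 1.23099487e+02] [ 2.10500976e+01  3.03452521e+01  9.24047455e+01  7.50397601e-04
  5.72302223e+01 -1.20497957e+01] 0.07150938736541558
```

View pics/s7.png

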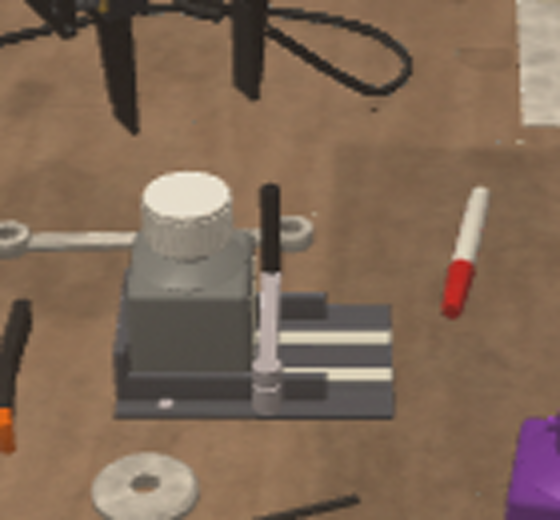

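The latch lies straight across behind the home bottle: bar at crop (268,320), knob at (270,225). I'll descend on the cap and grip it.

Emit:
carry_out([
  {"dx": 0,"dy": 0,"dz": 0,"turn": 0,"fingers": 1},
  {"dx": 0,"dy": 0,"dz": 0,"turn": 0,"fingers": 1},
  {"dx": 0,"dy": 0,"dz": 20,"turn": 0,"fingers": 1},
  {"dx": 0,"dy": 0,"dz": 45,"turn": 0,"fingers": 1},
  {"dx": 0,"dy": 0,"dz": 65,"turn": 0,"fingers": 1},
  {"dx": 0,"dy": 0,"dz": 76,"turn": 0,"fingers": 1},
  {"dx": 0,"dy": 0,"dz": 76,"turn": 0,"fingers": 0.4},
  {"dx": 0,"dy": 0,"dz": 76,"turn": 0,"fingers": 0.4},
  {"dx": 0,"dy": 0,"dz": 76,"turn": 0,"fingers": 0.4},
  {"dx": 0,"dy": 0,"dz": 76,"turn": 0,"fingers": 0.4},
  {"dx": 0,"dy": 0,"dz": 76,"turn": 0,"fingers": 0.4},
  {"dx": 0,"dy": 0,"dz": 76,"turn": 0,"fingers": 0.4},
  {"dx": 0,"dy": 0,"dz": 76,"turn": 0,"fingers": 0.4},
  {"dx": 0,"dy": 0,"dz": 76,"turn": 0,"fingers": 0.4},
  {"dx": 0,"dy": 0,"dz": 76,"turn": 0,"fingers": 0.4},
  {"dx": 0,"dy": 0,"dz": 76,"turn": 0,"fingers": 0.4},
], newtons=40)

```text
time: 21.2
ee_pos: [0.554, 0.2839, 0.1049]
ee_rot: [180.0, 0.0, 122.9]
ft_force: [2.3, 1.7, 2.0]
gripper_width: 0.048
finger_force: 40.0
```

Emit:
carry_out([
  {"dx": 0,"dy": 0,"dz": 1,"turn": 0,"fingers": 0.4},
  {"dx": 0,"dy": 0,"dz": 2,"turn": 0,"fingers": 0.4},
  {"dx": 0,"dy": 0,"dz": 3,"turn": 0,"fingers": 0.4},
  {"dx": 0,"dy": 0,"dz": 4,"turn": 0,"fingers": 0.4},
  {"dx": 0,"dy": 0,"dz": 5,"turn": 0,"fingers": 0.4},
  {"dx": 0,"dy": 0,"dz": 6,"turn": 0,"fingers": 0.4},
  {"dx": 0,"dy": 0,"dz": 7,"turn": 0,"fingers": 0.4},
  {"dx": 0,"dy": 0,"dz": 7,"turn": 0,"fingers": 0.4},
])

```text
time: 22.0
ee_pos: [0.5541, 0.284, 0.0985]
ee_rot: [179.9, 0.0, 122.9]
ft_force: [-0.3, -0.1, 10.9]
gripper_width: 0.0481
finger_force: 40.0
```

Pressed 6.4 mm at about 11 N. Now twist ccw.

Emit:
carry_out([
  {"dx": 0,"dy": 0,"dz": 0,"turn": -0.1,"fingers": 0.4},
  {"dx": 0,"dy": 0,"dz": 0,"turn": -0.2,"fingers": 0.4},
  {"dx": 0,"dy": 0,"dz": 0,"turn": -0.3,"fingers": 0.4},
  {"dx": 0,"dy": 0,"dz": 0,"turn": -0.4,"fingers": 0.4},
  {"dx": 0,"dy": 0,"dz": 0,"turn": -0.5,"fingers": 0.4},
  {"dx": 0,"dy": 0,"dz": 0,"turn": -0.6,"fingers": 0.4},
  {"dx": 0,"dy": 0,"dz": 0,"turn": -0.7,"fingers": 0.4},
  {"dx": 0,"dy": 0,"dz": 0,"turn": -0.8,"fingers": 0.4},
  {"dx": 0,"dy": 0,"dz": 0,"turn": -0.9,"fingers": 0.4},
  {"dx": 0,"dy": 0,"dz": 0,"turn": -1.0,"fingers": 0.4},
  {"dx": 0,"dy": 0,"dz": 0,"turn": -1.1,"fingers": 0.4},
  {"dx": 0,"dy": 0,"dz": 0,"turn": -1.2,"fingers": 0.4},
  {"dx": 0,"dy": 0,"dz": 0,"turn": -1.3,"fingers": 0.4},
  {"dx": 0,"dy": 0,"dz": 0,"turn": -1.4,"fingers": 0.4},
  {"dx": 0,"dy": 0,"dz": 0,"turn": -1.5,"fingers": 0.4},
  {"dx": 0,"dy": 0,"dz": 0,"turn": -1.57,"fingers": 0.4},
  {"dx": 0,"dy": 0,"dz": 0,"turn": -1.57,"fingers": 0.4},
])

```text
time: 23.7
ee_pos: [0.554, 0.2837, 0.0984]
ee_rot: [-180.0, 0.0, -147.0]
ft_force: [-0.1, -0.9, 12.4]
gripper_width: 0.0479
finger_force: 40.0
```

Emit:
carry_out([
  {"dx": 0,"dy": 0,"dz": -2,"turn": 0,"fingers": 0.4},
  {"dx": 0,"dy": 0,"dz": -4,"turn": 0,"fingers": 0.4},
  {"dx": 0,"dy": 0,"dz": -6,"turn": 0,"fingers": 0.4},
  {"dx": 0,"dy": 0,"dz": -8,"turn": 0,"fingers": 0.4},
  {"dx": 0,"dy": 0,"dz": -10,"turn": 0,"fingers": 0.4},
  {"dx": 0,"dy": 0,"dz": -10,"turn": 0,"fingers": 0.4},
])

```text
time: 24.3
ee_pos: [0.5534, 0.2836, 0.1075]
ee_rot: [180.0, -0.1, -147.1]
ft_force: [1.1, -1.5, 2.3]
gripper_width: 0.048
finger_force: 40.0
```

It lifts freely. I'll raise it.

Emit:
carry_out([
  {"dx": 0,"dy": 0,"dz": -4,"turn": 0,"fingers": 0.4},
  {"dx": 0,"dy": 0,"dz": -9,"turn": 0,"fingers": 0.4},
  {"dx": 0,"dy": 0,"dz": -15,"turn": 0,"fingers": 0.4},
  {"dx": 0,"dy": 0,"dz": -22,"turn": 0,"fingers": 0.4},
  {"dx": 0,"dy": 0,"dz": -29,"turn": 0,"fingers": 0.4},
  {"dx": 0,"dy": 0,"dz": -36,"turn": 0,"fingers": 0.4},
  {"dx": 0,"dy": 0,"dz": -43,"turn": 0,"fingers": 0.4},
  {"dx": 0,"dy": 0,"dz": -47,"turn": 0,"fingers": 0.4},
  {"dx": 0,"dy": 0,"dz": -47,"turn": 0,"fingers": 0.4},
  {"dx": 0,"dy": 0,"dz": -47,"turn": 0,"fingers": 0.4},
])

```text
time: 25.3
ee_pos: [0.5537, 0.2838, 0.1546]
ee_rot: [180.0, -0.0, -147.1]
ft_force: [-0.2, 0.3, -0.3]
gripper_width: 0.0486
finger_force: 40.0
```

```bash
python3 - <<'E'
from h import *
p,W=cam('side'); i=cv2.resize(p[120:250,250:390,::-1],None,fx=4,fy=4,interpolation=cv2.INTER_CUBIC);cv2.imwrite('pics/s8.png',i)
s=status.get_state();print(s['ee_pos'],s['ee_rot'],s['gripper_width'],s['finger_force'])
E
```

```text
[0.55363515 0.28378971 0.1543699 ] [ 1.79989994e+02 -2.38429943e-02 -1.47102179e+02] 0.04827541789232126 40.00003916211426
```

View pics/s8.png

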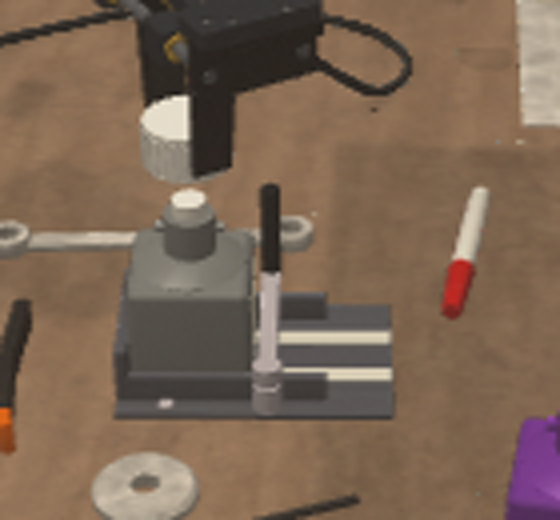

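The cap is held upright at crop (175,140), above the open neck at (188,205). The latch is still across and the bottle is home. I'll hand it in.

```bash
python3 -c "
from cell import hand_in
print(hand_in())"
```

```text
the job is handed in; nothing more can be done
None
```

The job is handed in: the bottle is home against the stop, the latch is fully across behind it, and the cap is off and held upright about 35 mm above the open neck; my first push by the cap tipped the bottle about 35° forward, so I stood it back up and pushed it home low on the body instead.

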